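# Load a case-hardening box into the bench kiln

## Task

Load the kiln: the packed steel case-hardening box stands askew on the loading shelf. With your fingertips, line it up and push it along the hearth, between the two brittle heating elements that run down the sides, until the whole box is inside the mouth and the door could be stood against it, stopping short of the thermocouple at the back. Let nothing touch either element or the thermocouple, do not lift or tip the box, leave everything else on the bench where it is, and finish clear of it all.

Things in the scene. Friction and masses are not known exactly. Their poses are not given: they have to be found in the camera images.
- box: case-hardening box: closed dark sheet-steel box, 130 long (its x), 100 wide (y), 62 mm high, loose, 0.55 to 0.95 kg, too wide to grasp. The outermost 130 x 100 mm is its lid's skirt, from 40 mm up to the top; below, it is 126 x 96 mm. Origin: centre of its underside; x towards the kiln within 20 degrees, z up. Slides dry (friction coefficient 0.45 to 0.75), stays where left.
- kiln: fixed bench kiln of pale firebrick with a steel loading shelf before its mouth. Origin on the table below the middle of the mouth; x runs from shelf through mouth into the chamber, y to the left of that, z up. Shelf (x -250 to 0 mm, 240 mm wide, no rims) and hearth (x 0 to 230 mm, 170 mm wide) are one smooth level floor 58 mm above the table.
- mouth (a point): point on the hearth floor in the middle of the kiln's mouth, where shelf and chamber meet; axes as the kiln's. The box is wholly inside when its origin is over 65 mm beyond this point along x.
- element_left: left heating element (kiln's +y side): level ceramic tube wound with dark coil, 18 mm in diameter, 205 mm long, along the kiln's x. Origin on its axis at its mouth end: 12 mm inside the mouth, 69 mm left of the middle line, 16 mm above the hearth (its top is 25 mm above). The clear lane between the two elements is 120 mm wide. Brittle: never touch.
- element_right: right heating element, the mirror image of the left one, 69 mm right of the middle line. Brittle: never touch.
- thermocouple: thin white ceramic probe, 10 mm in diameter, reaching 25 mm forward out of the back wall on the middle line, 35 mm above the hearth, under the roof slab. Origin at its tip, 205 mm inside the mouth, so the box would meet it with the box's origin 140 mm (142 at most) beyond the mouth. Never touch.
- kiln_door: bystander: the kiln's loose door, a firebrick slab 50 mm thick, 200 mm wide, 72 mm high, faced with a steel plate 206 x 80 mm with a bar handle, standing on the table beside the shelf (kiln's right). In use it stands on the shelf against the front of the brick walls and does not enter the chamber. Origin: centre of its underside.
- file: bystander: flat file with a wooden handle, about 240 mm long and 20 mm high, lying across the rear of the roof slab. Origin near its middle, underside.
- sickle: bystander: sickle with a curved blade about 180 mm across and a wooden handle, lying on the table between robot and shelf, 30 mm high. Origin: centre of the curve, underside.
- hammer: bystander: hammer 240 mm long lying on the table to the right of the robot. Origin: underside, middle.
- tongs: bystander: smith's tongs 300 mm long lying on the table beyond the shelf's outer end, 25 mm high. Origin: underside, middle.
- grinder: bystander: angle grinder with a green grip, 275 mm long, 100 mm high at its disc, lying at the left of the table. Origin: underside of its middle.
- can: bystander: grey closed can, 72 mm in diameter, 100 mm high, standing at the right of the table. Origin: centre of its underside.
- roof_edge (a point): middle of the top front edge of the roof slab, 130 mm inside the mouth and 85 mm above the hearth. The chamber is open above from the mouth to here; behind, the 15 mm slab covers it. Brick side walls, inner faces 85 mm either side of the middle line, 50 mm thick, rise 70 mm above the hearth; the back wall is 230 mm inside the mouth.
There are look-alikes about, which are no part of the job. What is shaped like the box but green or red is not meant.

How it is judged:
At the end, for the whole second after the job is handed in: The box rests flat on the hearth between the two elements, wholly inside the mouth (its origin 65 to 142 mm beyond the mouth, so short of the thermocouple), within 13 mm of the middle line, and still (x of box in the frame of mouth between 0.065 and 0.142 m and y of box in the frame of mouth between -0.013 and 0.013 m and z of box in the frame of mouth between -0.004 and 0.004 m and angle between the x axis of box and the x axis of kiln, either way round below 0.22 rad and angle between box's own z axis and vertical below 0.05 rad and linear speed of box below 0.01 m/s); the robot touches nothing.
It fails at once if something touches a heating element (more than 0.3 N) (contact force between any of element_left, element_right and anything else above 0.3 N).
It fails at once if something touches the thermocouple (more than 0.3 N) (contact force between thermocouple and anything else above 0.3 N).
It fails at once if the box is lifted more than 8 mm, tipped more than 0.15 rad or dropped off the shelf (z of box in the frame of mouth above 0.008 m or z of box in the frame of mouth below -0.01 m or angle between box's own z axis and vertical above 0.15 rad).
It fails at once if a bystander (kiln door, file, sickle, hammer, tongs, grinder or can) is moved more than 20 mm (distance of any of kiln_door, file, sickle, hammer, tongs, grinder, can from where it was at the start of the episode above 0.02 m).
It also fails if it takes over 67 s, if anything falls off the work surface, if the arm or the gripper's body presses on something with over 40 N, if the wrist force passes 120 N, or if a joint passes its speed limit or range.

## Robot

A 7-joint arm with a two-finger parallel gripper is mounted at the origin on the work surface. World frame = base frame: x ahead of the robot, y to its left, z up, the work surface at z = 0. Lengths are in m, angles in rad, forces in N, time in s.
With the tool pointing down it reaches from about 0.425 to 0.875 m from the base axis. Payload 4.7 kg.
Tool frame: the origin (TCP) lies midway between the tips of the shut fingers; the grasp point (between the pads) lies 19 mm behind it; z points along the fingers, y is the direction in which the jaws open and shut (so a half turn about z gives the same grasp; the last joint's range is limited). The gripper opens to 87 mm and grips with 3 to 60 N. Pads are 19 mm wide; open, the fingers measure 117 mm over their backs; the gripper's body (75 mm by 190 mm) begins 51 mm behind the grasp point.
Start: joints at [1.326, 0.321, -0.07, 1.45, 0.023, 1.371, -0.057], TCP at [0.166, -0.628, 0.223] pointing down, gripper open.
Joint ranges: [-2.86, 2.86], [-0.3, 2.09], [-1.38, 1.24], [0.06, 2.45], [-1.56, 4.7], [0.09, 2.05], [-2.69, 2.69]. Speed limits (rad/s): [2.57, 2.57, 3.14, 3.14, 3.14, 3.14, 3.14].

## Interface

Orientations are given as a rotation vector (axis times angle).
In Python, from bench import ctrl, optics gives the robot as it stands. The module is installed in compiled form; this text tells all that it offers.
- The arm moves only by the tool step_arm, never from a script. Its argument "deltas" is a list of rows, each a list of 7 numbers: the turn, a rotation vector about the tool's x, y, z in degrees, then the shift along the tool's x, y, z in mm, then the finger opening in mm, from 0 to 87. A call has exactly 8 rows; each row is the pose to reach, as a shift and turn from the pose commanded when the call began, along the tool's axes at that moment; what a row does not reach only later rows make up. A row lasts 1/8 s, in which the tool goes at most 62.5 mm and 10.7 degrees, less where a joint would pass 70% of its speed; a pose out of reach is approached as far as the arm can. A call with a gripper value outside its range is refused whole. The fingers move at their own pace and stop on an object; "newtons" is the grip in N (left out, the last holds). Time passes only in rows, so rows that repeat a pose let the fingers close, or fill a call up. It gives the time, the measured TCP pose, the force and the opening at its end, in the units of the state.
- ctrl.get_state(): the state, without advancing time (a new reading comes with each control period).
- optics.get_image(name): name is "scene" or "top" or "wrist"; returns the picture (480x640x3 uint8, red, green, blue); there is no depth.
- optics.get_calibration(name): a dict with "K" (3x3 intrinsics, pixels), "R" (3x3) and "t" (3): a world point X has camera coordinates R X + t. Camera axes: x right, y down, z forward; pixel columns grow to the right and rows downward; lengths in m; the calibration is good to about 2 mm. A picture is of the moment at which its call begins: read the wrist's pose just before it. get_calibration takes no time and is no camera call; for the wrist camera it gives the pose at the moment of the call.
- ctrl.close_job(): hands the job in, once; it reports no verdict.
The state is a dict: "time": time; "joint_positions": joint angles; "qd": joint speeds; "joint_torque": joint torques, N m; "position": TCP position; "tool_rot": TCP orientation; "ft_force": force on the tool from outside, world axes, zero at the start; "torque": the same for the moment, N m; "grip_width": opening from 0.0 (shut) to 1.0 (fully open).
Only numpy, scipy, OpenCV 4.12 (cv2) and the standard library are available. Lean on these libraries where they do the work, as an engineer would, in place of code of your own. Each camera call takes 0.05 s, during which the arm holds its last target.

## Working session

There is one attempt and no reset: what is moved stays moved. The work goes in short steps, Python scripts to look and compute and a tool call to move; the robot and the scene stay as the last step left them, time stands still between calls to the robot, and variables do not carry over. Pictures are saved under pics/ and viewed, and the job is handed in when it is done.

Besides the shell and the picture viewer there is one more tool, called after "Call:" in YAML: its name, and indented under it one key for each argument. step_arm: Moves the arm, as the interface text tells. Its arguments: {"type":"object","properties":{"deltas":{"type":"array"},"newtons":{"type":"number"}},"required":["deltas"]}

```bash
mkdir -p pics; python3 - <<'E'
from bench import ctrl, optics
import cv2
for n in ["scene","top","wrist"]:
    im=optics.get_image(n); cv2.imwrite(f"pics/{n}0.png",im[:,:,::-1])
    c=optics.get_calibration(n); print(n,c["K"].tolist(),c["R"].round(4).tolist(),c["t"].round(4).tolist())
print(ctrl.get_state())
E
```

```text
scene [[569.6984591635295, 0.0, 318.9651280871814], [0.0, 569.6984591635295, 240.6310106859363], [0.0, 0.0, 1.0]] [[0.2629, 0.9648, -0.012], [0.7748, -0.2185, -0.5932], [-0.575, 0.1466, -0.8049]] [-0.1165, -0.3085, 2.1253]
top [[604.1370728429874, 0.0, 317.81341807615723], [0.0, 604.1370728429874, 245.84024102515133], [0.0, 0.0, 1.0]] [[0.0027, -0.9999, 0.0145], [-0.9849, -0.0052, -0.1729], [0.1729, -0.0139, -0.9848]] [-0.023, 0.4854, 1.9891]
wrist [[426.1884611718354, 0.0, 314.10625440122453], [0.0, 426.1884611718354, 245.7832113913456], [0.0, 0.0, 1.0]] [[0.2547, -0.967, -0.0022], [-0.9291, -0.2454, 0.2766], [-0.268, -0.0684, -0.961]] [-0.6481, -0.0327, 0.3913]
{'time': 0.15, 'joint_positions': array([ 1.32614154,  0.32166498, -0.07008778,  1.4513604 ,  0.02260019,
        1.37081343, -0.05688963]), 'qd': array([-1.17047380e-03, -1.42111812e-03, -2.39663584e-05, -3.42546373e-03,
        8.06395915e-04,  1.35217265e-03, -9.97466370e-04]), 'joint_torque': array([-8.70400140e-05, -4.91795182e+01, -4.04595332e-01, -3.12877393e+01,
       -6.39486336e-02,  4.04741359e-02,  1.03504212e-04]), 'position': array([ 0.16617261, -0.62797777,  0.22172209]), 'tool_rot': array([-3.11390699e+00, -4.05190540e-01,  4.26640765e-04]), 'ft_force': array([ 1.09428668, -0.23765135,  0.93347929]), 'torque': array([0.04447479, 0.01436451, 0.00232258]), 'grip_width': 1.004388464556797}
```

View pics/scene0.png

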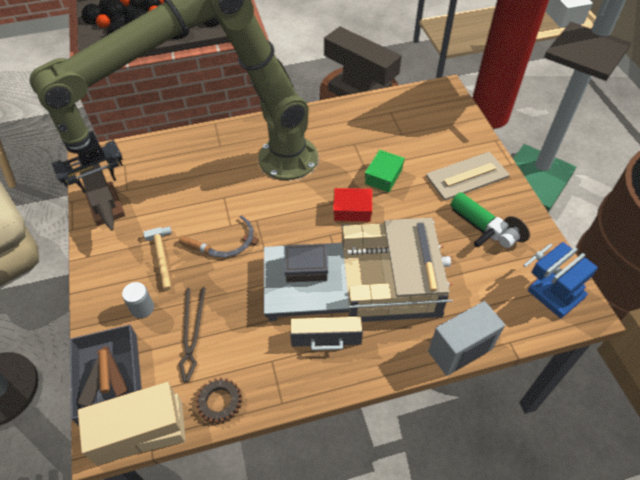

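View pics/top0.png

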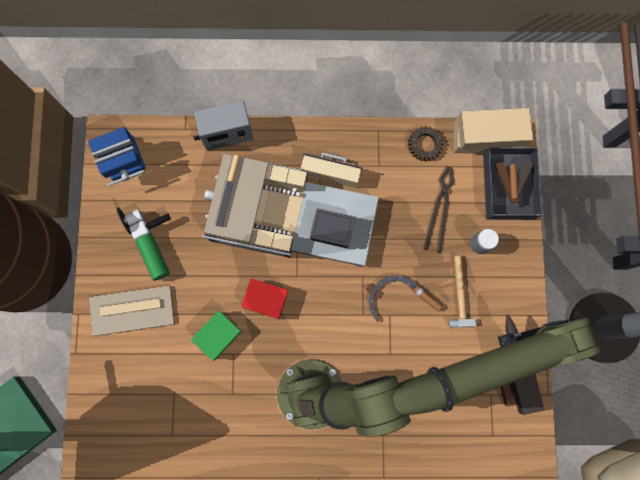

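The box candidates in the top view are the dark box on the shelf at about (333,228), the red one at (264,298) and the green one at (216,335). The dark one on the steel shelf fits the description. I'll enlarge it to confirm.

```bash
python3 - <<'E'
import cv2
a=cv2.imread("pics/top0.png")[145:275,195:395]
cv2.imwrite("pics/top0c.png",cv2.resize(a,(800,520),interpolation=cv2.INTER_CUBIC))
a=cv2.imread("pics/scene0.png")[205:355,255:455]
cv2.imwrite("pics/scene0c.png",cv2.resize(a,(800,600),interpolation=cv2.INTER_CUBIC))
E
```

```text
(no output)
```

View pics/top0c.png

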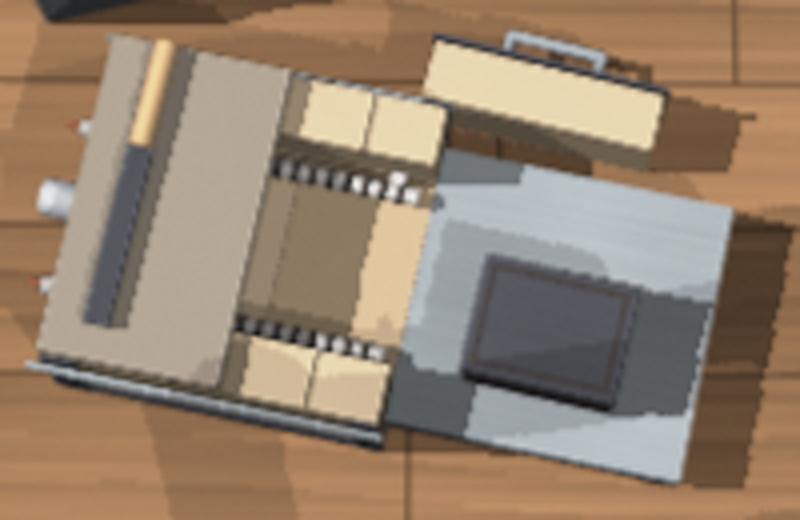

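View pics/scene0c.png

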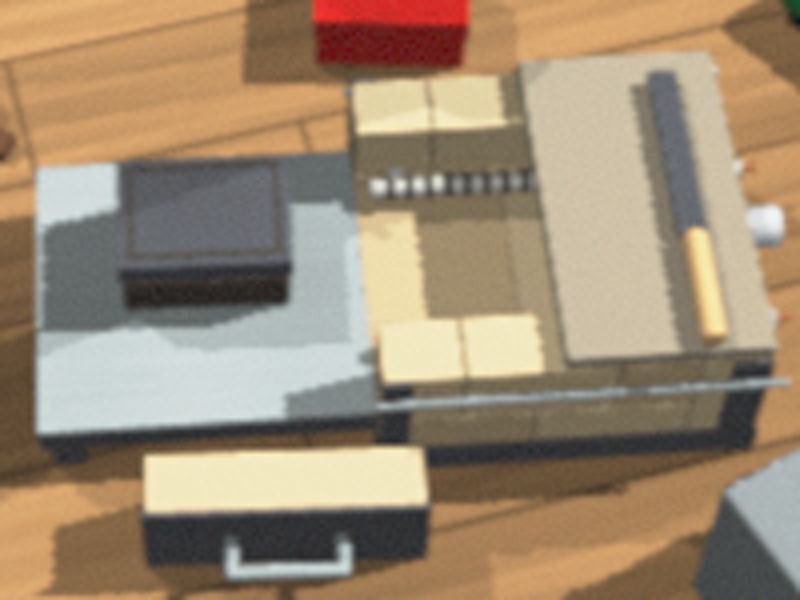

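The enlarged crop confirms it: the dark lidded box on the grey shelf, with lid corners around crop (487,252), (638,292), (612,408) and (462,370). The kiln x axis points left in the image and the door is on its right. Next I'll fit the kiln and box poses from corners in both views.

```bash
cat > fit.py <<'E'
import numpy as np
from scipy.optimize import least_squares
CAL={}
def proj(c,X):
    p=np.asarray(X)@c["R"].T+c["t"]; q=p@c["K"].T; return q[:,:2]/q[:,2:]
def place(pose,P):
    x,y,a=pose; c,s=np.cos(a),np.sin(a); P=np.asarray(P,float)
    return np.c_[x+c*P[:,0]-s*P[:,1], y+s*P[:,0]+c*P[:,1], P[:,2]]
def fit(obs,x0):
    # obs: list of (cal, local pts, pixels)
    f=lambda p:np.concatenate([(proj(c,place(p,P))-np.array(q)).ravel() for c,P,q in obs])
    r=least_squares(f,x0,loss="soft_l1"); return r.x,f(r.x).reshape(-1,2)
E
python3 - <<'E'
from fit import *
from bench import optics
T=optics.get_calibration("top");S=optics.get_calibration("scene")
t=lambda L:[(195+u/4-.375,145+v/4-.375) for u,v in L]
s=lambda L:[(255+u/4-.375,205+v/4-.375) for u,v in L]
h=.058
kT=[(-.25,-.12,h),(-.25,.12,h),(0,-.135,h+.07),(0,.135,h+.07),(0.012,-.069,h+.025),(0.012,.069,h+.025)]
qT=t([(733,208),(680,485),(447,105),(388,365),(412,190),(378,350)])
kT=kT[:3]+[kT[4],kT[5]];qT=qT[:3]+[qT[4],qT[5]]
kS=[(-.25,-.12,h),(-.25,.12,h)]
qS=s([(38,433),(37,168)])
k,r=fit([(T,kT,qT),(S,kS,qS)],[.66,.1,1.4]);print("kiln",k.round(4),np.rad2deg(k[2]));print(r.round(1))
H=.12
B=[(.065,-.05,H),(-.065,-.05,H),(-.065,.05,H),(.065,.05,H)]
b,r=fit([(T,B,t([(487,252),(638,292),(612,405),(462,370)])),(S,B,s([(291,265),(122,268),(128,162),(280,162)]))],[.6,0,1.4])
print("box",b.round(4),np.rad2deg(b[2]));print(r.round(1))
c,sn=np.cos(k[2]),np.sin(k[2]);d=b[:2]-k[:2]
print("box in mouth",c*d[0]+sn*d[1],-sn*d[0]+c*d[1],np.rad2deg(b[2]-k[2]))
E
```

```text
kiln [0.5881 0.0464 1.3606] 77.9548683474272
[[-0.3 -0. ]
 [-1.  -0.8]
 [ 0.1  0.1]
 [ 1.1  0.7]
 [ 0.6  0.2]
 [ 0.   0.1]
 [ 0.4  0. ]]
box [ 0.5359 -0.0657  1.3341] 76.43645007578876
[[-0.2 -0.3]
 [ 0.7 -1. ]
 [ 0.2  0.1]
 [-1.3 -0.7]
 [ 0.4 -0.4]
 [-1.4  0.2]
 [-2.7 -0.7]
 [ 1.9 -2. ]]
box in mouth -0.12056217469195021 0.027730902372520735 -1.5184182716384262
```

```bash
cat > mv.py <<'E'
import numpy as np, sys
from scipy.spatial.transform import Rotation as R
from bench import ctrl, optics
def down(yaw): # tool x at yaw(deg), z down
    a=np.deg2rad(yaw); x=np.array([np.cos(a),np.sin(a),0]); z=np.array([0,0,-1.]); return R.from_matrix(np.c_[x,np.cross(z,x),z])
K=np.array([.5881,.0464]);KY=77.95
def kw(x,y):
    a=np.deg2rad(KY);return K+[np.cos(a)*x-np.sin(a)*y,np.sin(a)*x+np.cos(a)*y]
def wk(p):
    a=np.deg2rad(KY);d=np.asarray(p)[:2]-K;return np.array([np.cos(a)*d[0]+np.sin(a)*d[1],-np.sin(a)*d[0]+np.cos(a)*d[1]])
def delta(p,yaw,p0=None,r0=None):
    s=ctrl.get_state(); R0=R.from_rotvec(s["tool_rot"]) if r0 is None else r0; p0=s["position"] if p0 is None else p0
    d=R0.inv().apply(np.asarray(p)-p0)*1000; w=(R0.inv()*down(yaw)).as_rotvec()*180/np.pi
    print("turn",w.round(1),"shift",d.round(1), "rows",np.linalg.norm(d)/62.5,np.linalg.norm(w)/10.7)
E
python3 - <<'E'
from mv import *
s=ctrl.get_state();c=optics.get_calibration("wrist")
Rt=R.from_rotvec(s["tool_rot"]).as_matrix()
print("cam pos tool",Rt.T@(-c["R"].T@c["t"]-s["position"])); print("cam axes in tool\n",(c["R"]@Rt).round(3)); print(Rt.round(3))
# option: view pose with tool x yaw 78 / -12
delta([*kw(-.12,.0),.35],77.95); print(kw(-.12,0),kw(-.23,.0)); delta([*kw(-.2,.0),.35],77.95)
E
```

```text
cam pos tool [ 0.07607505 -0.00076783 -0.1619604 ]
cam axes in tool
 [[-0.001  1.     0.001]
 [-0.961 -0.001 -0.276]
 [-0.276 -0.001  0.961]]
[[ 0.967  0.256 -0.   ]
 [ 0.256 -0.967  0.001]
 [-0.    -0.001 -1.   ]]
turn [ -0.1  -0.  -63.1] shift [ 526.2 -437.1 -127.7] rows 11.133963176461053 5.8992877399011485
[ 0.56304818 -0.07095589] [ 0.540084   -0.17853213]
turn [ -0.1  -0.  -63.1] shift [ 490.  -365.7 -127.8] rows 9.994846263514798 5.8992877399011485
```

```bash
python3 - <<'E'
from mv import *
delta([*kw(-.06,.0),.33],77.95)
E
```

```text
turn [ -0.1  -0.  -63.1] shift [ 553.3 -490.6 -107.6] rows 11.956400310136265 5.8992877399011485
```

Call:
step_arm:
  deltas:
    - [0,0,-5,40,-35,-30,60]
    - [0,0,-10,80,-71,-60,60]
    - [0,0,-20,120,-107,-90,60]
    - [0,0,-30,160,-142,-108,60]
    - [0,0,-38,200,-177,-108,60]
    - [0,0,-46,240,-213,-108,60]
    - [0,0,-54,280,-248,-108,60]
    - [0,0,-63.1,320,-284,-108,60]

```text
time: 1.15
position: [0.4036, -0.2704, 0.3304]
tool_rot: [2.438, 1.981, -0.001]
ft_force: [0.4, -1.0, 0.4]
grip_width: 0.692
```

```bash
python3 - <<'E'
from mv import *
delta([*kw(-.06,.0),.33],77.95)
E
```

```text
turn [0.  0.  0.3] shift [287.8 115.6   0.3] rows 4.962204476871167 0.024101323193859655
```

Call:
step_arm:
  deltas:
    - [0,0,0,50,20,0,60]
    - [0,0,0,100,40,0,60]
    - [0,0,0,150,60,0,60]
    - [0,0,0,200,80,0,60]
    - [0,0,0,245,98,0,60]
    - [0,0,0,288,115,0,60]
    - [0,0,0,288,115,0,60]
    - [0,0,0,288,115,0,60]

```text
time: 2.15
position: [0.5754, -0.0152, 0.3301]
tool_rot: [-2.443, -1.975, 0.002]
ft_force: [-0.0, -0.5, -0.2]
grip_width: 0.692
```

```bash
python3 - <<'E'
from mv import *
import cv2,pickle
pickle.dump(optics.get_calibration("wrist"),open("w1.pkl","wb"))
im=optics.get_image("wrist");cv2.imwrite("pics/w1.png",im[:,:,::-1]);print(ctrl.get_state()["position"])
E
```

```text
[ 0.57528012 -0.01585774  0.33023469]
```

View pics/w1.png

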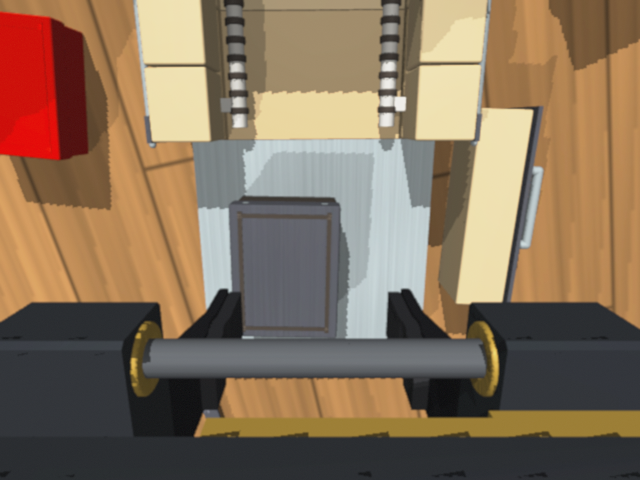

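The wrist view shows the box lid with front corners near (231,203) and (339,203), element ends near (239,126) and (387,126), and the mouth line at row 140. I'll enlarge it for precise corners.

```bash
python3 - <<'E'
import cv2
a=cv2.imread("pics/w1.png")[80:360,180:460]
a=cv2.resize(a,None,fx=2.12,fy=2.12,interpolation=cv2.INTER_CUBIC);print(a.shape)
b=cv2.imread("pics/w1.png")
cv2.imwrite("pics/w1a.png",cv2.resize(b[180:350,210:360],None,fx=3.5,fy=3.5,interpolation=cv2.INTER_CUBIC))
cv2.imwrite("pics/w1b.png",cv2.resize(b[90:220,190:450],None,fx=3,fy=3,interpolation=cv2.INTER_CUBIC))
E
```

```text
(594, 594, 3)
```

View pics/w1a.png

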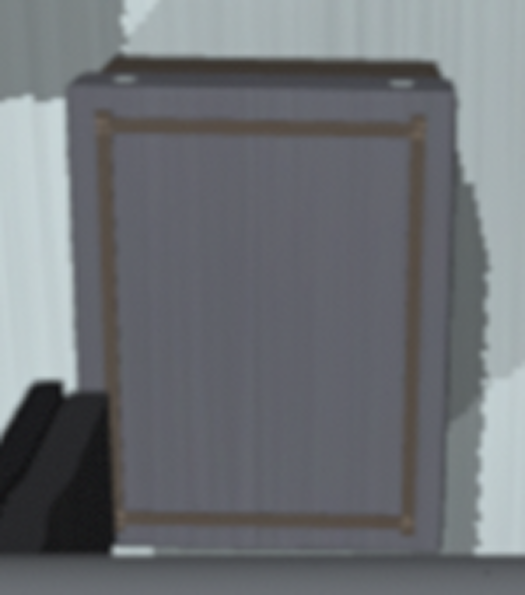

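View pics/w1b.png

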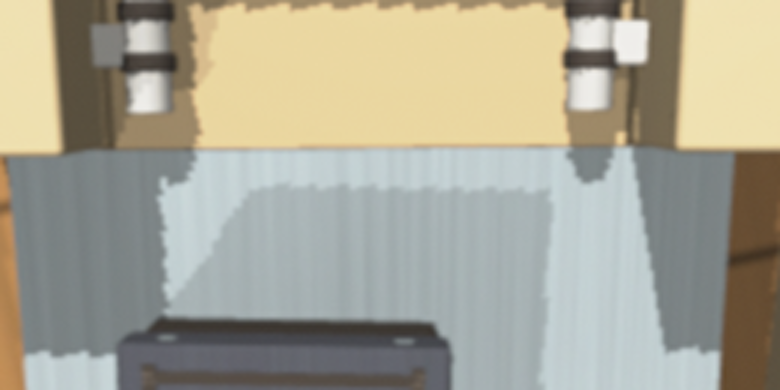

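```bash
python3 - <<'E'
from fit import *
import pickle
W=pickle.load(open("w1.pkl","rb"))
from bench import optics
T=optics.get_calibration("top");S=optics.get_calibration("scene")
t=lambda L:[(195+u/4-.375,145+v/4-.375) for u,v in L]
s=lambda L:[(255+u/4-.375,205+v/4-.375) for u,v in L]
A=lambda L:[(210+u/3.5-.36,180+v/3.5-.36) for u,v in L]
Bc=lambda L:[(190+u/3-.33,90+v/3-.33) for u,v in L]
h=.058
kT=[(-.25,-.12,h),(-.25,.12,h),(0,-.135,h+.07)]
qT=t([(733,208),(680,485),(447,105)])
kS=[(-.25,-.12,h),(-.25,.12,h)]
qS=s([(38,433),(37,168)])
kW=[(.012,.069,h+.016),(.012,-.069,h+.016),(0,.085,h+.07),(0,-.085,h+.07),(0,.085,h),(0,-.085,h)]
qW=Bc([(150,108),(591,106),(62,152),(678,150),(88,150),(640,148)])
k,r=fit([(W,kW,qW)],[.58,.04,1.36]);print("kiln w",k.round(4),np.rad2deg(k[2]));print(r.round(1))
k,r=fit([(W,kW,qW),(T,kT,qT),(S,kS,qS)],[.58,.04,1.36]);print("kiln all",k.round(4),np.rad2deg(k[2]));print(r.round(1))
H=.12
B=[(.065,.05,H),(.065,-.05,H),(-.065,-.05,H)]
b,r=fit([(W,B,A([(69,80),(453,88),(440,552)]))],[.53,-.06,1.33])
print("box",b.round(4),np.rad2deg(b[2]));print(r.round(1))
c,sn=np.cos(k[2]),np.sin(k[2]);d=b[:2]-k[:2]
print("box in mouth",c*d[0]+sn*d[1],-sn*d[0]+c*d[1],np.rad2deg(b[2]-k[2]))
E
```

```text
kiln w [0.5871 0.0465 1.3622] 78.05063544122422
[[ 0.4 -0. ]
 [-0.4  0.1]
 [ 0.2  0.8]
 [-0.2  0.7]
 [ 8.2 -1.4]
 [-3.7 -1.4]]
kiln all [0.5871 0.0464 1.3629] 78.0885541755322
[[ 0.4  0.1]
 [-0.4  0.1]
 [ 0.3  0.9]
 [-0.2  0.7]
 [ 8.2 -1.3]
 [-3.6 -1.4]
 [-0.3  0.1]
 [-0.9 -0.6]
 [-0.   0.4]
 [ 0.  -0.1]
 [ 0.2 -0.1]]
box [ 0.5355 -0.0645  1.3374] 76.62542402167212
[[-2.  -0.1]
 [ 1.5  0.1]
 [ 0.1  0.1]]
box in mouth -0.11908515492436354 0.027561392712815415 -1.463130153860079
```

```bash
sed -i 's/^K=.*/K=np.array([.5871,.0464]);KY=78.07/' mv.py; python3 - <<'E'
from mv import *
s=ctrl.get_state();print(s["joint_positions"].round(2),s["ft_force"])
p=kw(-.119,.102);print(p,np.hypot(*p),np.hypot(*kw(-.119,.06)))
delta([*p,.20],KY-90)
E
```

```text
[ 0.62  0.2  -0.74  1.44  0.13  1.56 -0.33] [ 0.37469704 -0.65151891 -0.14713715]
[ 0.46270385 -0.04894462] 0.46528531587897776 0.5070817845496335
turn [ 0.   0.1 89.8] shift [ -55.9 -103.   130.4] rows 2.804760920662659 8.3883183520275
```

Call:
step_arm:
  deltas:
    - [0,0,10,-10,-20,15,60]
    - [0,0,20,-20,-40,30,60]
    - [0,0,30,-30,-60,45,60]
    - [0,0,40,-40,-80,60,60]
    - [0,0,50,-50,-100,80,60]
    - [0,0,60,-56,-103,100,60]
    - [0,0,70,-56,-103,120,60]
    - [0,0,80,-56,-103,130,60]

```text
time: 3.2
position: [0.462, -0.0495, 0.1997]
tool_rot: [3.14, -0.072, -0.001]
ft_force: [0.1, 0.2, -0.1]
grip_width: 0.691
```

```bash
python3 - <<'E'
from mv import *
s=ctrl.get_state();print(s["joint_positions"].round(2),s["ft_force"],wk(s["position"]))
delta([*kw(-.119,.102),.09],KY-90)
E
```

```text
[ 0.75 -0.05 -0.67  1.9  -0.03  1.28 -1.53] [ 0.05744524  0.22653891 -0.07257793] [-0.11969084  0.10260912]
turn [0.1 0.  9.3] shift [  0.8  -0.7 109.7] rows 1.755578048381063 0.8707308973083687
```

Call:
step_arm:
  deltas:
    - [0,0,9.3,0,0,10,60]
    - [0,0,9.3,0,0,35,60]
    - [0,0,9.3,0,0,60,60]
    - [0,0,9.3,0,0,85,60]
    - [0,0,9.3,0,0,100,60]
    - [0,0,9.3,0,0,108,60]
    - [0,0,9.3,0,0,109,60]
    - [0,0,9.3,0,0,109,60]

```text
time: 4.2
position: [0.4638, -0.0477, 0.0922]
tool_rot: [3.126, -0.311, 0.002]
ft_force: [-0.4, 0.1, -0.7]
grip_width: 0.69
```

```bash
python3 - <<'E'
from mv import *
import cv2
s=ctrl.get_state();print(s["joint_positions"].round(2),s["ft_force"],wk(s["position"]),s["position"][2])
delta([*kw(-.119,.062),.09],KY-90)
for n in["scene","wrist"]:
    im=optics.get_image(n);cv2.imwrite(f"pics/{n}2.png",im[:,:,::-1])
a=cv2.imread("pics/scene2.png")[170:370,225:465]
cv2.imwrite("pics/scene2c.png",cv2.resize(a,None,fx=3,fy=3,interpolation=cv2.INTER_CUBIC))
E
```

```text
[ 0.72  0.08 -0.7   2.03  0.06  1.05 -1.77] [-0.44555481  0.08152524 -0.74163927] [-0.11758595  0.10115811] 0.09220650003745655
turn [ 0.  -0.1  0.6] shift [39.1  1.8  2.3] rows 0.6279313769667018 0.05213645251289154
```

View pics/scene2c.png

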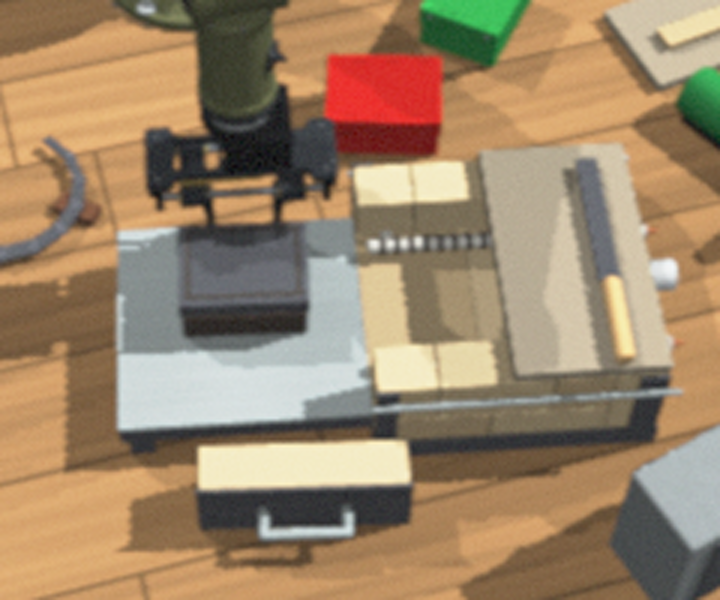

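View pics/wrist2.png

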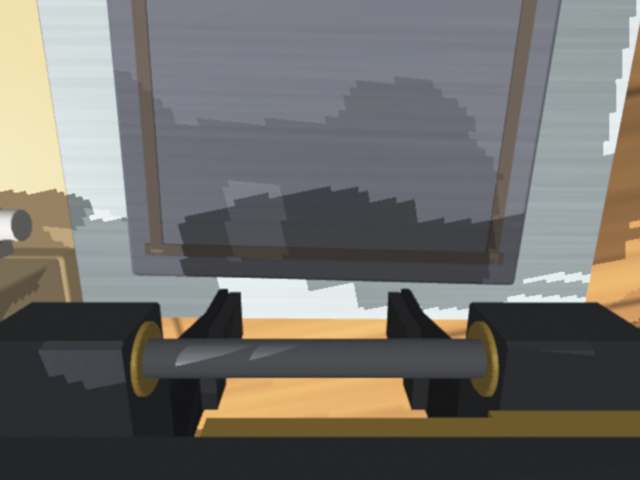

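The fingers stand clear of the box's near side, with the lid edge at about rows 275–283 in the wrist view. Now I'll push sideways.

Call:
step_arm:
  deltas:
    - [0,0,0.6,6,1,2,60]
    - [0,0,0.6,12,1,2,60]
    - [0,0,0.6,18,1,2,60]
    - [0,0,0.6,24,1,2,60]
    - [0,0,0.6,29,1,2,60]
    - [0,0,0.6,33,1,2,60]
    - [0,0,0.6,36,1,2,60]
    - [0,0,0.6,36,1,2,60]

```text
time: 5.3
position: [0.497, -0.0553, 0.089]
tool_rot: [-3.124, 0.327, 0.006]
ft_force: [-5.2, 1.1, 3.5]
grip_width: 0.69
```

```bash
python3 - <<'E'
from mv import *
import cv2
s=ctrl.get_state();print(s["ft_force"],wk(s["position"]),s["position"][2])
delta([*kw(-.119,.0595),.09],KY-90)
im=optics.get_image("wrist");cv2.imwrite("pics/wrist3.png",im[:,:,::-1])
im=optics.get_image("top");cv2.imwrite("pics/top3.png",cv2.resize(im[145:275,195:395,::-1],(800,520),interpolation=cv2.INTER_CUBIC))
E
```

```text
[-5.16771723  1.10768972  3.54471409] [-0.11809971  0.06710371] 0.08901816797409115
turn [ 0.   0.2 -0. ] shift [ 7.6  0.9 -1. ] rows 0.1235122712389822 0.022038149254782598
```

View pics/wrist3.png

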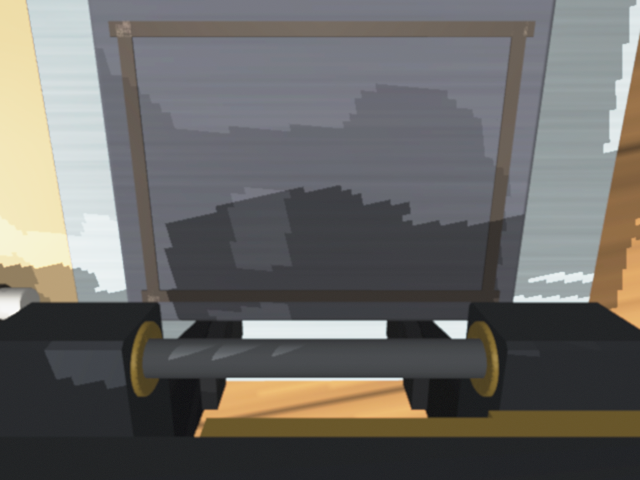

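View pics/top3.png

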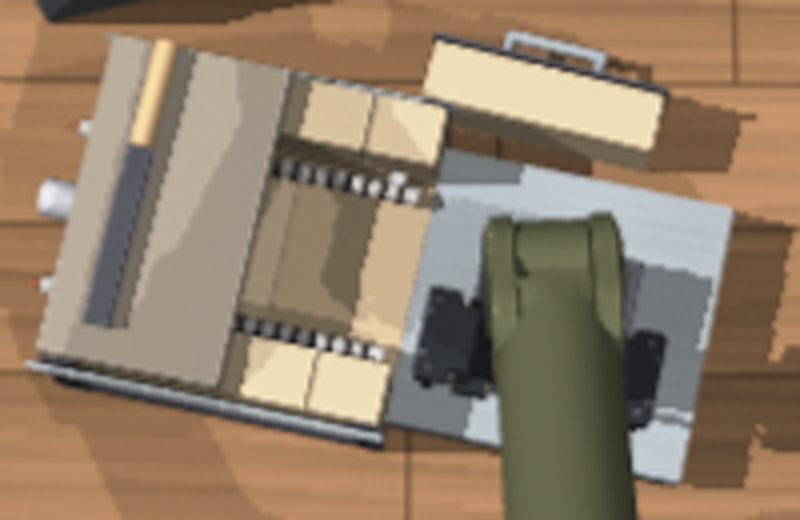

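The box is now flush with both fingers, its edge horizontal at row 320. I'll push the last 7 mm or so, then back off.

Call:
step_arm:
  deltas:
    - [0,0,0,2,0,0,60]
    - [0,0,0,4,0,0,60]
    - [0,0,0,6,0,0,60]
    - [0,0,0,7,0,0,60]
    - [0,0,0,7,0,0,60]
    - [0,0,0,-4,0,0,60]
    - [0,0,0,-20,0,0,60]
    - [0,0,0,-30,0,0,60]

```text
time: 6.4
position: [0.4685, -0.0494, 0.0896]
tool_rot: [3.124, -0.327, 0.001]
ft_force: [0.2, -0.6, 1.0]
grip_width: 0.691
```

```bash
python3 - <<'E'
from mv import *
import cv2
s=ctrl.get_state();print(s["joint_positions"].round(2),s["ft_force"],wk(s["position"]),s["position"][2])
import pickle;pickle.dump(optics.get_calibration("wrist"),open("w4.pkl","wb"))
im=optics.get_image("wrist");cv2.imwrite("pics/wrist4.png",im[:,:,::-1])
delta([*kw(-.06,0),.33],KY)
E
```

```text
[ 0.72  0.1  -0.7   2.02  0.07  1.05 -1.79] [ 0.21053062 -0.58535438  1.0307458 ] [-0.11820601  0.09625233] 0.08955155555734699
turn [  0.    0.1 -90. ] shift [  97.2  -58.  -240.7] rows 4.255811392539251 8.412745220292456
```

View pics/wrist4.png

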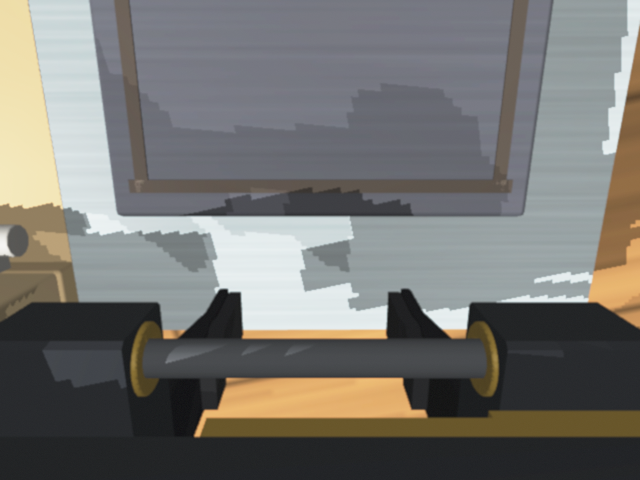

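```bash
python3 - <<'E'
from mv import *
import pickle
c=pickle.load(open("w4.pkl","rb"))
for u,v in [(117,215),(525,215)]:
    d=c["R"].T@np.linalg.inv(c["K"])@[u,v,1.]; o=-c["R"].T@c["t"]
    p=o+d*(.12-o[2])/d[2]; print(p,wk(p))
E
```

```text
[0.52843655 0.00234907 0.12      ] [-0.05522617  0.04829032]
[ 0.50166492 -0.12322438  0.12      ] [-0.18362148  0.0485256 ]
```

Call:
step_arm:
  deltas:
    - [0,0,0,0,0,-50,50]
    - [0,0,-10,0,0,-100,50]
    - [0,0,-20,10,15,-130,50]
    - [0,0,-30,30,40,-130,50]
    - [0,0,-40,50,70,-130,50]
    - [0,0,-50,75,95,-130,50]
    - [0,0,-60,96,107,-130,50]
    - [0,0,-70,96,107,-130,50]

```text
time: 7.45
position: [0.5417, -0.176, 0.2191]
tool_rot: [-2.745, -1.528, -0.002]
ft_force: [-0.5, 0.2, 1.1]
grip_width: 0.574
```

```bash
python3 - <<'E'
from mv import *
s=ctrl.get_state();print(s["joint_positions"].round(2),s["ft_force"],wk(s["position"]))
delta([*kw(-.225,0),.22],KY)
E
```

```text
[ 0.84  0.2  -0.65  1.64  0.13  1.34 -0.38] [-0.49777768  0.20560328  1.06988099] [-0.22700634 -0.00156767]
turn [  0.   -0.  -19.9] shift [ 1.4 -2.2 -0.9] rows 0.0431891331885595 1.8556242076023295
```

Call:
step_arm:
  deltas:
    - [0,0,-10,1,-2,0,50]
    - [0,0,-20,1,-2,0,50]
    - [0,0,-20,1,-2,30,50]
    - [0,0,-20,1,-2,60,50]
    - [0,0,-20,1,-2,90,50]
    - [0,0,-20,1,-2,115,50]
    - [0,0,-20,1,-2,129,50]
    - [0,0,-20,1,-2,129,50]

```text
time: 8.45
position: [0.5392, -0.172, 0.0899]
tool_rot: [-2.44, -1.977, 0.001]
ft_force: [0.3, -0.9, 0.2]
grip_width: 0.577
```

```bash
python3 - <<'E'
from mv import *
import cv2
s=ctrl.get_state();print(s["joint_positions"].round(2),s["ft_force"],wk(s["position"]),s["position"][2])
delta([*kw(-.1,0),.09],KY)
im=optics.get_image("wrist");cv2.imwrite("pics/wrist5.png",im[:,:,::-1])
E
```

```text
[ 0.84  0.32 -0.67  1.8   0.22  1.1  -0.12] [ 0.27888669 -0.86392601  0.22657038] [-0.22362787  0.00174609] 0.08988708536820343
turn [-0.1 -0.  -0. ] shift [ 1.236e+02  1.700e+00 -1.000e-01] rows 1.9782440382446702 0.007843075096364211
```

View pics/wrist5.png

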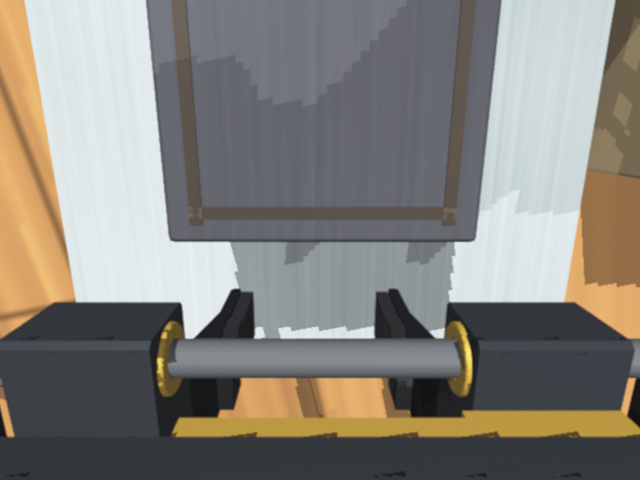

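The fingers are centred behind the box, whose rear edge is level at row 240. I'll push the first 100 mm and then check alignment before it passes the elements.

Call:
step_arm:
  deltas:
    - [0,0,0,12,2,0,50]
    - [0,0,0,24,2,0,50]
    - [0,0,0,36,2,0,50]
    - [0,0,0,48,2,0,50]
    - [0,0,0,60,2,0,50]
    - [0,0,0,72,2,0,50]
    - [0,0,0,84,2,0,50]
    - [0,0,0,90,2,0,50]

```text
time: 9.5
position: [0.5606, -0.0857, 0.0915]
tool_rot: [2.439, 1.976, -0.002]
ft_force: [-2.6, -7.1, 5.0]
grip_width: 0.577
```

```bash
python3 - <<'E'
from mv import *
import cv2,pickle
s=ctrl.get_state();print(s["joint_positions"].round(2),s["ft_force"],wk(s["position"]),s["position"][2])
delta([*kw(0,0),.09],KY)
pickle.dump(optics.get_calibration("wrist"),open("w6.pkl","wb"))
im=optics.get_image("wrist");cv2.imwrite("pics/wrist6.png",im[:,:,::-1])
im=optics.get_image("top");cv2.imwrite("pics/top6.png",cv2.resize(im[145:275,195:395,::-1],(800,520),interpolation=cv2.INTER_CUBIC))
E
```

```text
[ 0.71  0.33 -0.7   1.8   0.24  1.1  -0.29] [-2.55996766 -7.06044572  5.02075294] [-0.13468127 -0.0013963 ] 0.09147992976462829
turn [ 0.1  0.2 -0. ] shift [134.7  -1.5   1.1] rows 2.155146173690875 0.01952114815922234
```

View pics/wrist6.png

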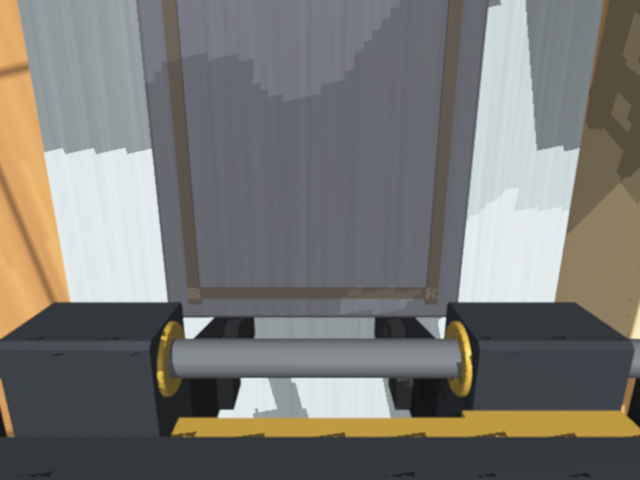

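View pics/top6.png

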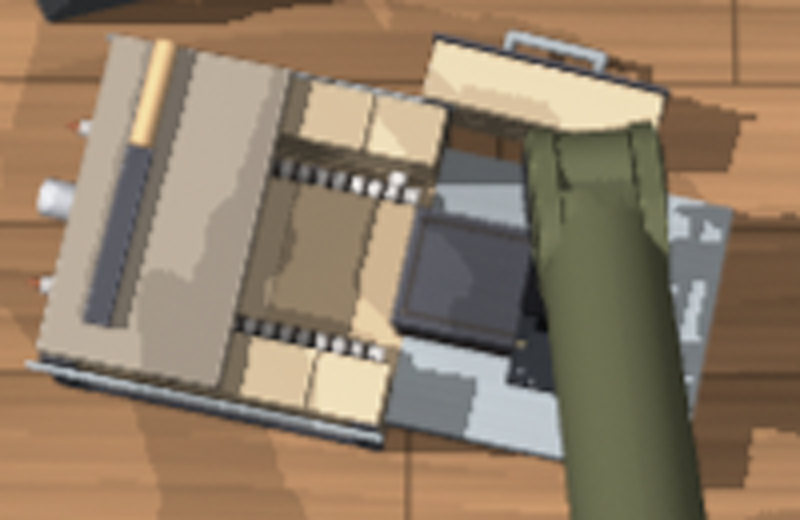

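```bash
cat > ray.py <<'E'
from mv import *
def ray(c,u,v,z=.12):
    d=c["R"].T@np.linalg.inv(c["K"])@[u,v,1.]; o=-c["R"].T@c["t"]
    return wk(o+d*(z-o[2])/d[2])
E
python3 - <<'E'
from ray import *
import pickle
c=pickle.load(open("w6.pkl","rb"))
for q in [(169,315),(459,317),(138,0),(489,0),(145,70),(480,70)]: print(q,ray(c,*q).round(4))
E
```

```text
(169, 315) [-0.1208  0.0484]
(459, 317) [-0.1218 -0.0508]
(138, 0) [-0.0248  0.0477]
(489, 0) [-0.025  -0.0502]
(145, 70) [-0.043   0.0478]
(480, 70) [-0.0432 -0.0496]
```

The box is centred (y about -1 mm, yaw about 0°). I'll carry on pushing.

Call:
step_arm:
  deltas:
    - [0,0,0,11,0,0,50]
    - [0,0,0,22,0,0,50]
    - [0,0,0,33,0,0,50]
    - [0,0,0,44,0,0,50]
    - [0,0,0,55,0,0,50]
    - [0,0,0,66,0,0,50]
    - [0,0,0,77,0,0,50]
    - [0,0,0,82,0,0,50]

```text
time: 10.6
position: [0.5774, -0.0055, 0.0911]
tool_rot: [2.44, 1.976, -0.002]
ft_force: [-2.2, -6.2, 5.6]
grip_width: 0.574
```

```bash
python3 - <<'E'
from ray import *
import cv2,pickle
s=ctrl.get_state();print(s["joint_positions"].round(2),s["ft_force"],wk(s["position"]),s["position"][2])
delta([*kw(.02,0),.09],KY)
pickle.dump(optics.get_calibration("wrist"),open("w7.pkl","wb"))
im=optics.get_image("wrist");cv2.imwrite("pics/wrist7.png",im[:,:,::-1])
im=optics.get_image("top");cv2.imwrite("pics/top7.png",cv2.resize(im[145:275,195:395,::-1],(800,520),interpolation=cv2.INTER_CUBIC))
E
```

```text
[ 0.58  0.36 -0.73  1.77  0.27  1.12 -0.45] [-2.24422872 -6.18229015  5.62642849] [-0.05277081 -0.00120525] 0.09109483292908625
turn [ 0.   0.1 -0.1] shift [72.8 -1.3  0.9] rows 1.1646244085317687 0.015314306444289397
```

View pics/wrist7.png

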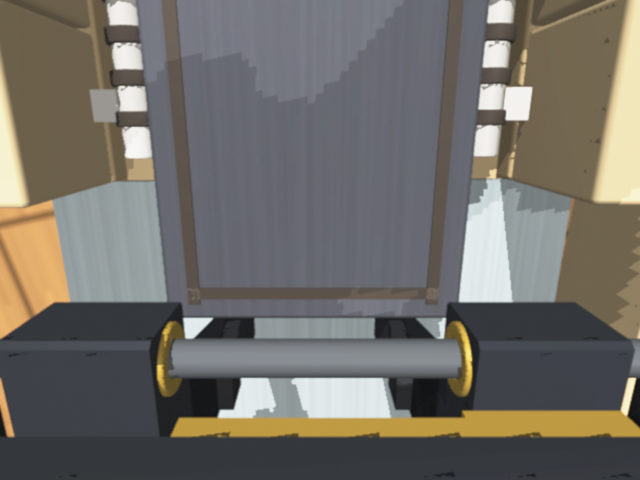

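View pics/top7.png

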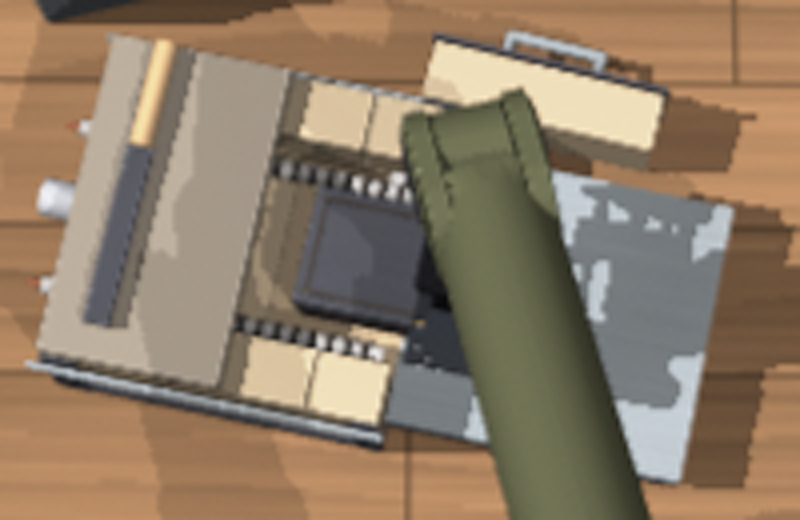

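The box sits evenly between the elements (tube centres 134 and 490, box edges about 152 and 475). I'll make the final push of about 73 mm, to box x of about 95 mm.

Call:
step_arm:
  deltas:
    - [0,0,0,10,0,0,50]
    - [0,0,0,20,0,0,50]
    - [0,0,0,30,0,0,50]
    - [0,0,0,40,0,0,50]
    - [0,0,0,50,0,0,50]
    - [0,0,0,60,0,0,50]
    - [0,0,0,68,0,0,50]
    - [0,0,0,72,0,0,50]

```text
time: 11.7
position: [0.592, 0.0649, 0.0908]
tool_rot: [2.441, 1.976, -0.003]
ft_force: [-1.5, -6.2, 5.7]
grip_width: 0.576
```

```bash
python3 - <<'E'
from ray import *
import cv2,pickle
s=ctrl.get_state();print(s["joint_positions"].round(2),s["ft_force"],wk(s["position"]),s["position"][2])
im=optics.get_image("wrist");cv2.imwrite("pics/wrist8.png",im[:,:,::-1])
E
```

```text
[ 0.46  0.4  -0.74  1.72  0.3   1.13 -0.59] [-1.46518797 -6.22104551  5.7460359 ] [ 0.01914661 -0.00091643] 0.09075686358444653
```

View pics/wrist8.png

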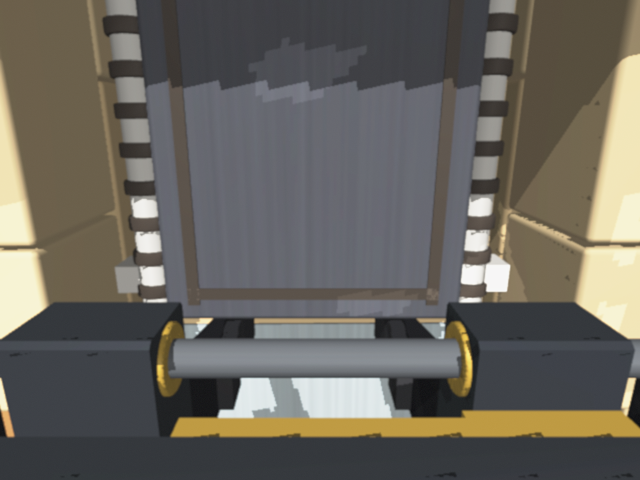

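The box's rear edge is past the mouth line, between the elements. I'll back straight out and then go up.

Call:
step_arm:
  deltas:
    - [0,0,0,-10,0,0,50]
    - [0,0,0,-35,0,0,50]
    - [0,0,0,-60,0,0,50]
    - [0,0,0,-70,0,-40,50]
    - [0,0,0,-70,0,-90,50]
    - [0,0,0,-70,0,-140,50]
    - [0,0,0,-70,0,-190,50]
    - [0,0,0,-70,0,-230,50]

```text
time: 12.75
position: [0.5774, -0.0011, 0.3224]
tool_rot: [-2.44, -1.979, -0.003]
ft_force: [0.2, -0.4, 0.3]
grip_width: 0.575
```

```bash
python3 - <<'E'
from ray import *
import cv2,pickle
s=ctrl.get_state();print(s["ft_force"],wk(s["position"]),s["position"])
pickle.dump(optics.get_calibration("wrist"),open("w9.pkl","wb"))
im=optics.get_image("wrist");cv2.imwrite("pics/wrist9.png",im[:,:,::-1])
im=optics.get_image("top");cv2.imwrite("pics/top9.png",im[:,:,::-1])
E
```

```text
[ 0.19025118 -0.43141252  0.25099246] [-0.04850809 -0.00037902] [ 0.57744341 -0.00113871  0.32235031]
```

View pics/wrist9.png

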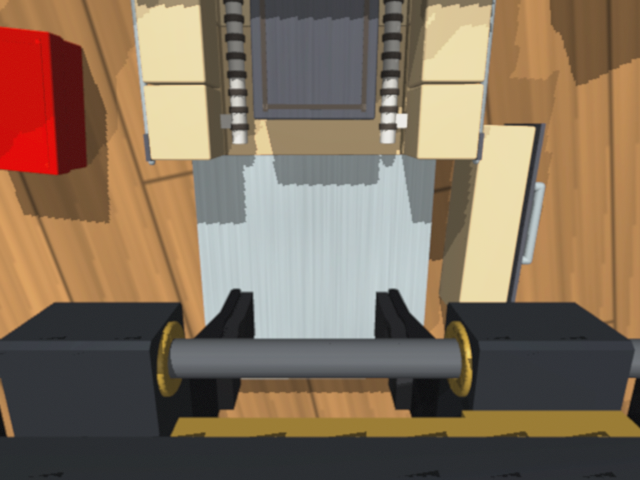

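View pics/top9.png

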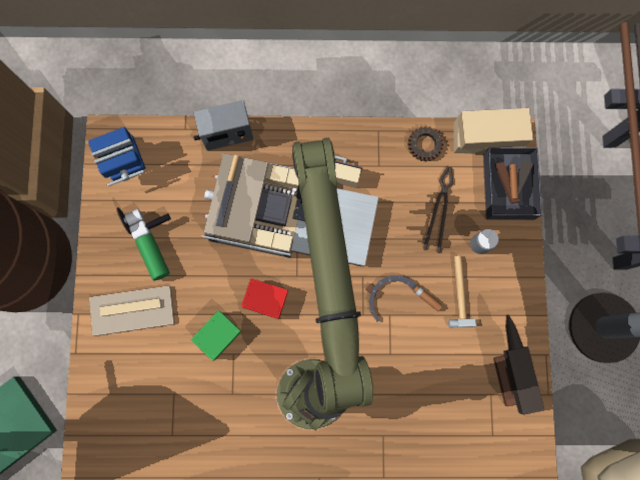

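```bash
python3 - <<'E'
from ray import *
import pickle
c=pickle.load(open("w9.pkl","rb"))
for q in [(252,116),(375,117)]: print("lid rear",ray(c,*q).round(4))
for q in [(240,141),(387,141)]: print("el",ray(c,*q,z=.074).round(4))
print("mouth line",ray(c,313,154,z=.058))
E
```

```text
lid rear [0.0343 0.0505]
lid rear [ 0.0334 -0.0501]
el [0.0128 0.0691]
el [ 0.0127 -0.0685]
mouth line [-0.00025504  0.00082631]
```

The checks agree: the lid's rear edge is 34 mm inside the mouth, so the box origin is about 98 mm in, centred, with yaw about 0.5°. The same rays land on the element ends and mouth line where the description puts them. Handing in.

```bash
python3 -c "
from bench import ctrl
print(ctrl.close_job()); s=ctrl.get_state(); print(s['time'],s['ft_force'])"
```

```text
the job is handed in; nothing more can be done
None
the job is handed in; nothing more can be done
```

I squared the box up with a two-finger push on its left side, then pushed it from behind, fingertips above element height, through the mouth and between the elements. I backed straight out, lifted clear and handed in at about 13 s.

- **Box position:** my last wrist picture puts the box origin about 98 mm inside the mouth (65 to 142 allowed). It is within 1 mm of the middle line and about 0.5° off straight.
- **Cross-check:** the same picture put the element ends and the mouth line within about 1 mm of their stated places.
- **Robot:** it finished with the TCP 0.32 m above the table and only sensor-level force.
- **Bystanders:** in the last top view they look unmoved by eye; I did not measure them.
- **Not measured:** there was no sensor reading of contact at the elements or the thermocouple. That rests on the pictures and on the distances above. The job close gave no verdict.

None of the checks failed. The one disagreement was that two wall-foot points I misread in the first wrist fit missed by 4 to 8 pixels; the robust fit gave them little weight.

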